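# Find the waste flap that gives and push it open

### The job

Only one of the four compartments of the white waste box still has room: press with the fingertips on the blue dots of the flaps until you find the flap that rocks, and push that flap all the way down so that it tips over and stays open by itself. Only push: pick nothing up, leave the small things around the box where they stand, and finish clear of everything.

Things in the scene. Friction and masses are not known exactly. Their poses are not given: they have to be found in the camera images.
- collector: White waste box fixed to the worktop, 130 mm deep (x), 329 wide (y), 92 high; origin at the centre of its underside, own x away from the robot. Four identical grey flaps lie flush in its top in a row along y, 82 mm apart. Three compartments are packed full, so their flaps are firm (give under 2 mm at the dot); one has room and its flap rocks. Which one cannot be seen and changes.
- press_1 (a point): Centre of the blue finger dot (22 mm across) on the top face of flap 1 (flap 1 leftmost, +y; flap 4 rightmost). It moves with the flap. It lies on the robot's side, 36 mm from the hinge line, which is parallel to the box's y and 16.5 mm below the top face. In the compartment that has room, the hollow under the dot is free 60 mm deep and 70 mm wide.
- press_2 (a point): Centre of the blue finger dot (22 mm across) on the top face of flap 2 (flap 1 leftmost, +y; flap 4 rightmost). It moves with the flap. It lies on the robot's side, 36 mm from the hinge line, which is parallel to the box's y and 16.5 mm below the top face. In the compartment that has room, the hollow under the dot is free 60 mm deep and 70 mm wide.
- press_3 (a point): Centre of the blue finger dot (22 mm across) on the top face of flap 3 (flap 1 leftmost, +y; flap 4 rightmost). It moves with the flap. It lies on the robot's side, 36 mm from the hinge line, which is parallel to the box's y and 16.5 mm below the top face. In the compartment that has room, the hollow under the dot is free 60 mm deep and 70 mm wide.
- press_4 (a point): Centre of the blue finger dot (22 mm across) on the top face of flap 4 (flap 1 leftmost, +y; flap 4 rightmost). It moves with the flap. It lies on the robot's side, 36 mm from the hinge line, which is parallel to the box's y and 16.5 mm below the top face. In the compartment that has room, the hollow under the dot is free 60 mm deep and 70 mm wide.
- flap_1 (a joint): Tilt of flap 1, rad: 0 shut; grows as the dot side goes down and the side with the steel strip rises (to 25 mm above the box); 1.13 fully open. Flap 92 (x) by 70 mm, strip 4 mm proud. If free, it gives to about 1 N at the dot, falls shut if let go early; past about 0.6 rad (fingertip some 35 mm down at the dot) it tips open by itself and stays.
- flap_2 (a joint): Tilt of flap 2, rad: 0 shut; grows as the dot side goes down and the side with the steel strip rises (to 25 mm above the box); 1.13 fully open. Flap 92 (x) by 70 mm, strip 4 mm proud. If free, it gives to about 1 N at the dot, falls shut if let go early; past about 0.6 rad (fingertip some 35 mm down at the dot) it tips open by itself and stays.
- flap_3 (a joint): Tilt of flap 3, rad: 0 shut; grows as the dot side goes down and the side with the steel strip rises (to 25 mm above the box); 1.13 fully open. Flap 92 (x) by 70 mm, strip 4 mm proud. If free, it gives to about 1 N at the dot, falls shut if let go early; past about 0.6 rad (fingertip some 35 mm down at the dot) it tips open by itself and stays.
- flap_4 (a joint): Tilt of flap 4, rad: 0 shut; grows as the dot side goes down and the side with the steel strip rises (to 25 mm above the box); 1.13 fully open. Flap 92 (x) by 70 mm, strip 4 mm proud. If free, it gives to about 1 N at the dot, falls shut if let go early; past about 0.6 rad (fingertip some 35 mm down at the dot) it tips open by itself and stays.
- vial_3: Clear screw vial with a red cap, 30 mm across, 58 mm tall, standing loose, on the robot's side of the box; not part of the job, to be left alone. Origin at the centre of its underside.
- bung_2: Brown rubber bung, 38 mm across, 26 mm tall, standing loose, on the robot's side of the box; not part of the job, to be left alone. Origin at the centre of its underside.
- reagent_bottle_4: White bottle with a black cap, 48 mm across, 85 mm tall, standing loose, behind the box; not part of the job, to be left alone. Origin at the centre of its underside.
- glass_stopper_1: Clear glass stopper, 30 mm across, 32 mm tall, standing loose, behind the box; not part of the job, to be left alone. Origin at the centre of its underside.

How it is judged:
On the way:
1. the free flap rocks under the pressing fingers (tilted more than 0.1 rad) (((value of joint flap_1 above 0.1 rad and contact force between the fingers and collector above 0.1 N) or (value of joint flap_2 above 0.1 rad and contact force between the fingers and collector above 0.1 N) or (value of joint flap_3 above 0.1 rad and contact force between the fingers and collector above 0.1 N) or (value of joint flap_4 above 0.1 rad and contact force between the fingers and collector above 0.1 N))), for 0.02 s.
At the end, for the whole second after the job is handed in: One flap stands open (more than 0.95 rad) by itself and at rest, the other three are shut (under 0.1 rad), and the vial, bung, bottle and stopper are within 20 mm of where they stood (((value of joint flap_1 above 0.95 rad and value of joint each of flap_2, flap_3, flap_4 below 0.1 rad) or (value of joint flap_2 above 0.95 rad and value of joint each of flap_1, flap_3, flap_4 below 0.1 rad) or (value of joint flap_3 above 0.95 rad and value of joint each of flap_1, flap_2, flap_4 below 0.1 rad) or (value of joint flap_4 above 0.95 rad and value of joint each of flap_1, flap_2, flap_3 below 0.1 rad)) and velocity of joint flap_1 between -0.1 and 0.1 rad/s and velocity of joint flap_2 between -0.1 and 0.1 rad/s and velocity of joint flap_3 between -0.1 and 0.1 rad/s and velocity of joint flap_4 between -0.1 and 0.1 rad/s and not (distance of any of vial_3, bung_2, reagent_bottle_4, glass_stopper_1 from where it was at the start of the episode above 0.02 m)); the robot touches nothing.
It fails at once if a small thing beside the box is shifted, lifted or carried (moved more than 20 mm) (distance of any of vial_3, bung_2, reagent_bottle_4, glass_stopper_1 from where it was at the start of the episode above 0.02 m).
It also fails if it takes over 45 s, if anything falls off the work surface, if the arm or the gripper's body presses on something with over 40 N, if the wrist force passes 120 N, or if a joint passes its speed limit or range.

### The arm

A 7-joint arm with a two-finger parallel gripper is mounted at the origin on a cart in front of the work surface, level with it; the furniture and walls round the work are solid. World frame = base frame: x ahead of the robot, y to its left, z up, the work surface at z = 0. Lengths are in m, angles in rad, forces in N, time in s.
With the tool pointing down it reaches from about 0.4 to 0.85 m from the base axis. Payload 4.5 kg.
Tool frame: the origin (TCP) lies on the centre line of the jaws, within the pads' length; the fingertips stand ahead of it and the grasp point (between the pads) lies 6 mm ahead of it (r.tcp_to_tips is the x of the fingertips in the tool frame, in m); x points along the fingers, y is the direction in which the jaws open and shut, and the axes are right-handed (so a half turn about x gives the same grasp; the last joint's range is limited). The gripper opens to 88 mm and grips with 3 to 60 N. Pads are 18 mm wide; open, the fingers measure 123 mm over their backs; the gripper's body (75 mm by 187 mm) begins 45 mm behind the grasp point.
Start: joints at [1.234, 0.689, -0.195, 1.565, 0.157, 0.902, -0.215], TCP at [0.227, -0.583, 0.264] pointing down, gripper open.
Joint ranges: [-3.01, 3.01], [-0.46, 2.08], [-1.47, 1.51], [0.13, 2.56], [-1, 4.14], [0.04, 2.09], [-2.66, 2.66]. Speed limits (rad/s): [2.57, 2.57, 3.14, 3.14, 3.14, 3.14, 3.14].

### API

Orientations are given as a unit quaternion [x, y, z, w].
In Python, from plant import r gives the robot as it stands.
- The arm moves only by the tool play_rows, never from a script. Its argument "targets" is a list of rows, each a list of 3 entries, a list of its own where there are three numbers: the turn, a rotation vector about the world's x, y, z in rad, then the shift along the world's x, y, z in units of 40 mm (1.0 is 40 mm), then the closure in counts, from 0 (fully open) to 255 (shut). A call has 1 to 5 rows; each row shifts and turns the commanded pose from where the row before left it; what a row does not reach is not made up. A row lasts 1/10 s, in which the tool goes at most 50 mm and 8.59 degrees, less where a joint would pass 70% of its speed; a pose out of reach is approached as far as the arm can. A call is refused whole if a number of a shift passes 1 or a number of a turn 0.15, either way. A call with a gripper value outside its range is refused whole. The fingers move at their own pace and stop on an object; "newtons" is the grip in N (left out, the last holds). Time passes only in rows, so rows that do not move let the fingers close. It gives the time, the measured TCP pose, the force and the opening at its end, in the units of the state.
- r.get_state(): the state, without advancing time (a new reading comes with each control period).
- r.snapshot(name): name is "scene" or "top"; returns a dict with "color" (400x640x3 uint8, red, green, blue), "fx", "fy", "cx", "cy" (pixels), "dist" ([k1, k2, p1, p2, k3] as OpenCV has them; the pictures are not rectified), "cam_to_world" (4x4, takes a point from camera to world coordinates). Camera axes: x right, y up, looking along -z (the intrinsics and any distortion apply to the point x, -y, -z); pixel columns grow to the right and rows downward; lengths in m; the calibration is good to about 2 mm. A picture is of the moment at which its call begins. There is no depth.
- r.finish_job(): hands the job in, once; it reports no verdict.
The state is a dict: "clock": time; "q": joint angles; "qd": joint speeds; "joint_torque": joint torques, N m; "tool_pos": TCP position; "eef_rot": TCP orientation; "contact_force": force on the tool from outside, world axes, zero at the start; "moment": the same for the moment, N m; "opening": opening from 0.0 (shut) to 1.0 (fully open).
Only numpy, scipy, OpenCV 4.12 (cv2) and the standard library are available. Lean on these libraries where they do the work, as an engineer would, in place of code of your own. Each camera call takes 0.05 s, during which the arm holds its last target.

## Working session

There is one attempt and no reset: what is moved stays moved. The work goes in short steps, Python scripts to look and compute and a tool call to move; the robot and the scene stay as the last step left them, time stands still between calls to the robot, and variables do not carry over. Pictures are saved under pics/ and viewed, and the job is handed in when it is done.

Besides the shell and the picture viewer there is one more tool, called in YAML: its name, and indented under it one key for each argument. play_rows: Moves the arm, as the interface text tells. Its arguments: {"type":"object","properties":{"targets":{"type":"array","items":{"type":"array"}},"newtons":{"type":"number"}},"required":["targets"]}

```bash
mkdir -p pics; ls
python3 - <<'E'
from plant import r
import cv2
s=r.get_state(); print({k:(v if not hasattr(v,'round') else v) for k,v in s.items()}); print(r.tcp_to_tips)
for n in ("scene","top"):
    d=r.snapshot(n); cv2.imwrite(f"pics/{n}0.png",d["color"][:,:,::-1]); print(n,{k:v for k,v in d.items() if k!="color"})
E
```

```text
pics
{'clock': 0.0, 'q': array([ 1.23383721,  0.68998678, -0.19449608,  1.56638675,  0.15731131,
        0.90249494, -0.21508061]), 'qd': array([ 1.25369589e-04, -1.90735726e-03,  5.75055686e-04, -1.20363608e-03,
        1.92445966e-04,  7.07847609e-05,  5.66128865e-04]), 'joint_torque': array([-2.91498609e-04, -5.27549922e+01, -1.26637179e+00, -1.53424072e+01,
       -5.25183161e-02,  6.56997581e-03,  1.59536662e-04]), 'tool_pos': array([ 0.22617553, -0.58198685,  0.26289642]), 'eef_rot': array([-0.69480726, -0.13101112,  0.69516174, -0.12972711]), 'contact_force': array([ 0.37818281, -0.15936909, -0.37448426]), 'moment': array([-0.03605606, -0.02335509, -0.03254199]), 'opening': 0.9982584468896688}
0.025
scene {'fx': 373.28694797867155, 'fy': 373.28694797867155, 'cx': 320.2442066272746, 'cy': 199.20781701475826, 'dist': array([0.02121414, 0.        , 0.        , 0.        , 0.        ]), 'cam_to_world': array([[-0.62489076,  0.30922972, -0.71686018, -0.08877325],
       [-0.78043692, -0.27180525,  0.56306316,  0.53173171],
       [-0.02073049,  0.91131712,  0.41118288,  0.43137348],
       [ 0.        ,  0.        ,  0.        ,  1.        ]])}
top {'fx': 467.26383097870286, 'fy': 467.26383097870286, 'cx': 330.1220841842049, 'cy': 209.21394292875314, 'dist': array([0.00608921, 0.        , 0.        , 0.        , 0.        ]), 'cam_to_world': array([[ 0.13450608,  0.96960142, -0.20440452,  0.38691516],
       [-0.99090743,  0.13228985, -0.02453292,  0.02270923],
       [ 0.00325349,  0.20584579,  0.97857903,  0.94088853],
       [ 0.        ,  0.        ,  0.        ,  1.        ]])}
```

View pics/scene0.png

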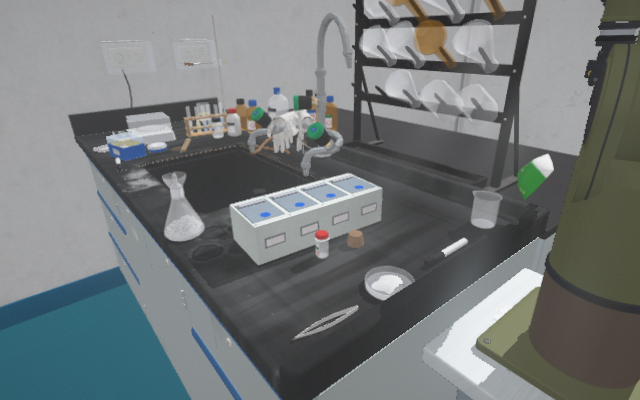

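View pics/top0.png

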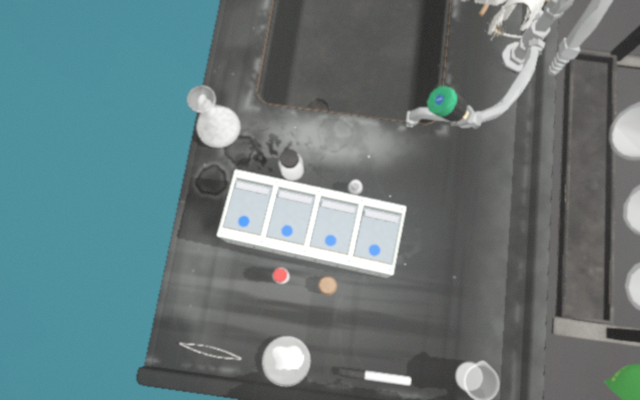

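The top view shows the box with its four blue dots at about (244,221), (287,231), (330,240) and (374,250). The vial is at (281,275), the bung at (328,285), the bottle at (290,163) and the stopper at (355,187). Next I'll turn these into positions.

```bash
cat > h.py <<'E'
import cv2, numpy as np
from plant import r
from scipy.spatial.transform import Rotation as R
def ray(d,uv):
    K=np.array([[d["fx"],0,d["cx"]],[0,d["fy"],d["cy"]],[0,0,1]])
    p=cv2.undistortPoints(np.array([[uv]],float),K,np.array(d["dist"]))[0,0]
    T=d["cam_to_world"]; return T[:3,3],T[:3,:3]@np.array([p[0],-p[1],-1])
def onz(d,uv,z):
    o,v=ray(d,uv); return o+v*(z-o[2])/v[2]
def blobs(img,lo,hi,amin=20):
    m=cv2.inRange(cv2.cvtColor(img,cv2.COLOR_RGB2HSV),lo,hi)
    n,_,st,c=cv2.connectedComponentsWithStats(m)
    return [(c[i],st[i]) for i in range(1,n) if st[i][4]>=amin]
def show():
    s=r.get_state(); rot=R.from_quat(s["eef_rot"])
    print("t",round(s["clock"],2),"pos",s["tool_pos"].round(4),"F",s["contact_force"].round(2),"open",round(s["opening"],2)); print("axes",rot.as_matrix().round(3).tolist())
E
python3 - <<'E'
from h import *
show()
ds={n:r.snapshot(n) for n in("scene","top")}
for n,d in ds.items():
    print(n)
    for c,st in blobs(d["color"],(100,150,100),(125,255,255)):
        if n=="top" and c[0]<210: continue
        print("blue",c.round(1),st[2:],onz(d,c,.092).round(4))
    for c,st in blobs(d["color"],(0,150,120),(6,255,255)): print("red",c.round(1),st[2:],onz(d,c,.058).round(4))
    for c,st in blobs(d["color"],(7,80,80),(18,255,255)): print("brown",c.round(1),st[2:],onz(d,c,.026).round(4))
d=ds["top"]
for uv in[(236,171),(406,206),(219,237),(391,274)]: print(uv,onz(d,uv,.092).round(4))
print("bottle",onz(d,(289,158),.085).round(4),"stop",onz(d,(355,186),.03).round(4))
E
```

```text
t 0.1 pos [ 0.2262 -0.5821  0.263 ] F [ 0.33 -0.77  0.45] open 1.0
axes [[-0.001, 0.362, -0.932], [0.002, -0.932, -0.362], [-1.0, -0.002, 0.0]]
scene
blue [132.4 151.8] [ 27  15 230] [1.181  0.2859 0.092 ]
blue [299.1 204. ] [ 9  3 22] [0.5132 0.1171 0.092 ]
blue [264.7 214.3] [ 9  4 27] [0.5195 0.199  0.092 ]
blue [ 36.1 304. ] [  80   41 1136] [0.4876 0.5832 0.092 ]
red [321.4 233. ] [11  5 47] [0.4307 0.1227 0.058 ]
brown [429.4  34.4] [  64   68 1204] [ 15.6639 -20.8122   0.026 ]
brown [496.2   8.2] [ 18  20 147] [-5.8837 11.1384  0.026 ]
brown [332.4 114.3] [ 12  27 201] [ 1.4299 -0.756   0.026 ]
brown [243.6 114.7] [ 19  27 236] [ 1.7567 -0.4052  0.026 ]
brown [313.4 106.3] [ 6  5 20] [ 1.6826 -0.8238  0.026 ]
brown [257.9 125.7] [ 6  6 24] [ 1.4755 -0.3308  0.026 ]
brown [197.9 133.3] [25  5 55] [ 1.5323 -0.0595  0.026 ]
brown [261.9 145.3] [17 16 48] [ 1.1705 -0.1724  0.026 ]
top
blue [243.4 220.7] [ 8  8 55] [0.5212 0.1996 0.092 ]
(236, 171) [0.6132 0.2299 0.092 ]
(406, 206) [ 0.5894 -0.095   0.092 ]
(219, 237) [0.4852 0.2386 0.092 ]
(391, 274) [ 0.4607 -0.0809  0.092 ]
bottle [0.6544 0.1357 0.085 ] stop [0.6313 0.0023 0.03  ]
```

Run:
```python
from h import *
d=r.snapshot("top"); P=[]
for c,st in blobs(d["color"],(105,110,80),(125,255,255),30):
    if 230<c[0]<400 and 200<c[1]<270: P.append(onz(d,c,.092)); print(c.round(1),st[2:],P[-1].round(4))
P=np.array(sorted(P,key=lambda p:-p[1])); dd=np.diff(P,axis=0); print(np.linalg.norm(dd,axis=1)); v=P[-1]-P[0]; print("yaw of box y(-)",np.degrees(np.arctan2(v[0],-v[1])))
for n in["top","scene"]:
    d=r.snapshot(n)
    for c,st in blobs(d["color"],(4,60,60),(20,200,255),40):
        if (n=="top" and 300<c[0]<350 and c[1]>260) or (n=="scene" and 340<c[0]<370 and c[1]>220): print(n,"bung",c,onz(d,c,.026 if n=="top" else .013).round(3))
    for c,st in blobs(d["color"],(0,120,100),(6,255,255)):
        print(n,"red",c.round(1),st[2:],onz(d,c,.058).round(4))
```

```text
[243.4 220.8] [10 10 81] [0.5209 0.1996 0.092 ]
[286.6 230.5] [10 10 80] [0.5138 0.1179 0.092 ]
[330.2 240.1] [10  9 73] [0.507 0.036 0.092]
[374.  249.6] [11 10 81] [ 0.5005 -0.0454  0.092 ]
[0.08197018 0.08219986 0.08163408]
yaw of box y(-) -4.750493694557059
top bung [327.24615385 285.18846154] [0.428 0.031 0.026]
top red [279.5 274.8] [ 12  11 112] [0.434 0.122 0.058]
scene bung [356.58461538 236.75384615] [0.429 0.025 0.013]
scene red [231.8 110.5] [ 7  4 24] [ 1.7519 -0.3379  0.058 ]
scene red [321.4 234.1] [12  8 75] [0.4274 0.1255 0.058 ]
```

Run:
```python
from h import *
for n in["top","scene"]:
    d=r.snapshot(n); T=np.linalg.inv(d["cam_to_world"])
    for p in [(.226,-.582,.238),(.226,-.582,.32),(.5,-.045,.117)]:
        c=T[:3,:3]@np.array(p)+T[:3,3]; print(n,p,(d["cx"]+d["fx"]*c[0]/-c[2]).round(0),(d["cy"]-d["fy"]*c[1]/-c[2]).round(0))
    if n=="top":
        for z in(0,.1,.2,.3): print(z,onz(d,(625,382),z).round(3))
        cv2.imwrite("pics/topcrop.png",cv2.resize(d["color"][150:310,200:440,::-1],None,fx=3.3,fy=3.3,interpolation=cv2.INTER_CUBIC))
    else: cv2.imwrite("pics/scenecrop.png",cv2.resize(d["color"][100:300,440:640,::-1],None,fx=3,fy=3,interpolation=cv2.INTER_CUBIC))
```

```text
top (0.226, -0.582, 0.238) 750.0 487.0
top (0.226, -0.582, 0.32) 810.0 513.0
top (0.5, -0.045, 0.117) 375.0 248.0
0 [ 0.326 -0.556  0.   ]
0.1 [ 0.332 -0.495  0.1  ]
0.2 [ 0.339 -0.433  0.2  ]
0.3 [ 0.345 -0.372  0.3  ]
scene (0.226, -0.582, 0.238) 591.0 110.0
scene (0.226, -0.582, 0.32) 601.0 75.0
scene (0.5, -0.045, 0.117) 358.0 177.0
```

View pics/topcrop.png

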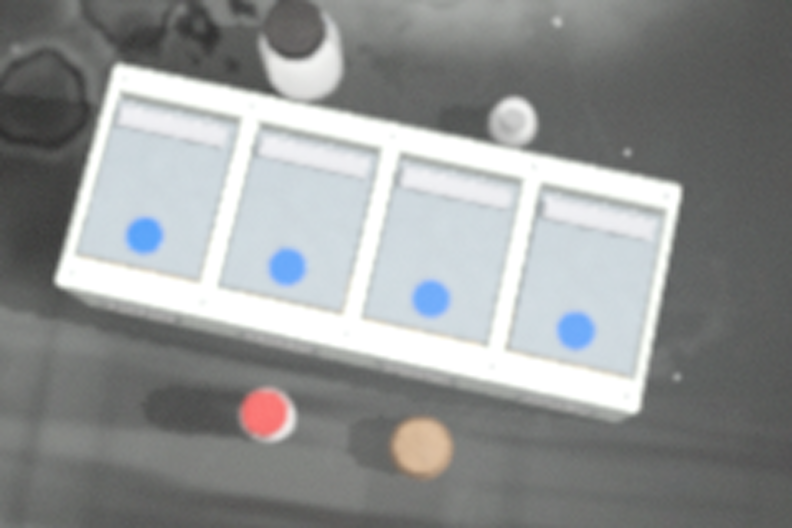

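View pics/scenecrop.png

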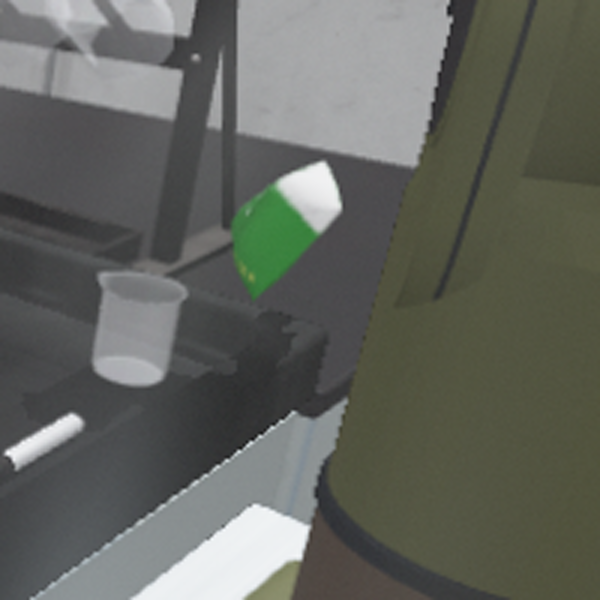

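The crops show the flaps, their dots and their back strips clearly. There is also a green and white object near the start pose, at scene pixel (535,177). I'll triangulate it so the path stays clear.

Run:
```python
from h import *
L=[]
for n in["top","scene"]:
    d=r.snapshot(n)
    for c,st in blobs(d["color"],(50,120,60),(75,255,255),80): print(n,c.round(0),st)
    L.append(ray(d,{"top":(607,382),"scene":(518,188)}[n])) # left tip of green
(o1,v1),(o2,v2)=L
A=np.array([v1,-v2]).T; s=np.linalg.lstsq(A,o2-o1,rcond=None)[0]; print(o1+s[0]*v1,o2+s[1]*v2)
```

```text
top [628. 383.] [607 366  33  34 691]
scene [530. 180.] [518 164  27  35 519]
[ 0.32230829 -0.51236632  0.01712918] [ 0.33120348 -0.50735353  0.01360347]
```

play_rows:
  targets:
    - [[0,0,-0.15],[0.4,0.8,0],255]
    - [[0,0,-0.15],[0.4,0.8,0],255]
    - [[0,0,-0.15],[0.4,0.8,0],255]
    - [[0,0,0],[0.4,0.8,0],255]
    - [[0,0,0],[0.4,0.8,0],255]
  newtons: 10

```text
clock: 1.05
tool_pos: [0.3072, -0.4212, 0.2639]
eef_rot: [0.707, -0.028, -0.706, -0.028]
contact_force: [1.3, -0.3, -0.1]
opening: 0.563
```

play_rows:
  targets:
    - [[0,0,0],[0.48,0.9,0],255]
    - [[0,0,0],[0.48,0.9,0],255]
    - [[0,0,0],[0.48,0.9,0],255]
    - [[0,0,0],[0.48,0.9,0],255]
    - [[0,0,0],[0.48,0.9,0],255]

```text
clock: 1.55
tool_pos: [0.4033, -0.2411, 0.264]
eef_rot: [0.707, -0.028, -0.706, -0.028]
contact_force: [1.4, -0.1, 0.3]
opening: 0.119
```

play_rows:
  targets:
    - [[0,0,0],[0.48,0.9,-0.4],255]
    - [[0,0,0],[0.48,0.9,-0.4],255]
    - [[0,0,0],[0.48,0.9,-0.4],255]
    - [[0,0,0],[0.4,0.8,-0.4],255]
    - [[0,0,0],[0,0,0],255]

```text
clock: 2.05
tool_pos: [0.4781, -0.0963, 0.1982]
eef_rot: [-0.707, 0.023, 0.707, 0.026]
contact_force: [-0.8, 0.3, -1.1]
opening: 0.01
```

```bash
python3 -c "
from h import *
show()"
```

```text
t 2.05 pos [ 0.4781 -0.0963  0.1982] F [-0.79  0.33 -1.06] open 0.01
axes [[-0.0, -0.069, -0.998], [0.004, -0.998, 0.069], [-1.0, -0.004, 0.001]]
```

play_rows:
  targets:
    - [[0,0,0],[0.28,0.64,-0.5],255]
    - [[0,0,0],[0.28,0.64,-0.5],255]
    - [[0,0,0],[0,0,-0.5],255]
    - [[0,0,0],[0,0,-0.25],255]
    - [[0,0,0],[0,0,0],255]

```text
clock: 2.55
tool_pos: [0.4975, -0.0524, 0.129]
eef_rot: [-0.706, 0.029, 0.707, 0.028]
contact_force: [-0.2, -0.7, 0.0]
opening: 0.004
```

play_rows:
  targets:
    - [[0,0,0],[0,0,0],255]

```text
clock: 2.65
tool_pos: [0.4984, -0.0526, 0.1303]
eef_rot: [0.707, -0.029, -0.706, -0.028]
contact_force: [0.3, 0.5, 0.1]
opening: 0.005
```

```bash
python3 -c "
from h import *
show()
d=r.snapshot('top');cv2.imwrite('pics/t1.png',d['color'][100:330,150:500,::-1])
d=r.snapshot('scene');cv2.imwrite('pics/s1.png',cv2.resize(d['color'][100:300,180:440,::-1],None,fx=2.5,fy=2.5))"
```

```text
t 2.65 pos [ 0.4984 -0.0526  0.1303] F [0.3  0.51 0.11] open 0.0
axes [[0.0, -0.081, -0.997], [-0.001, -0.997, 0.081], [-1.0, 0.001, -0.0]]
```

View pics/s1.png

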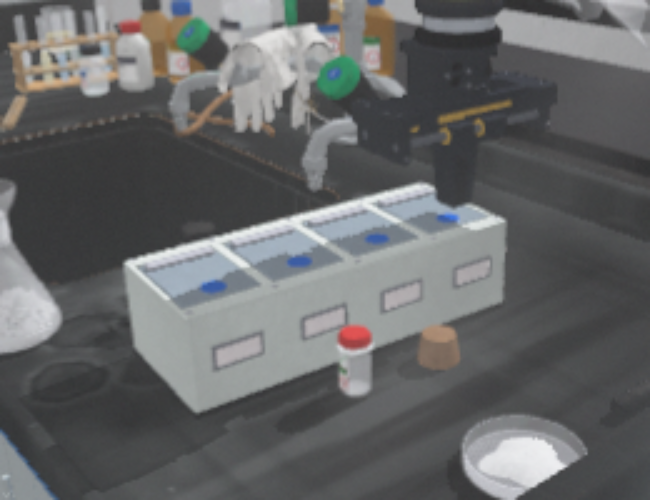

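The tips are above flap 4, about 7 mm to the right of its dot. I'll correct that and press gently.

play_rows:
  targets:
    - [[0,0,0],[0.05,0.17,-0.1],255]
    - [[0,0,0],[0,0,-0.1],255]
    - [[0,0,0],[0,0,-0.1],255]
    - [[0,0,0],[0,0,-0.05],255]
    - [[0,0,0],[0,0,0],255]

```text
clock: 3.25
tool_pos: [0.5005, -0.0442, 0.1169]
eef_rot: [0.707, -0.028, -0.706, -0.028]
contact_force: [-2.7, 1.0, 15.6]
opening: 0.005
```

play_rows:
  targets:
    - [[0,0,0],[0,0,-0.05],255]
    - [[0,0,0],[0,0,0],255]

```text
clock: 3.45
tool_pos: [0.5005, -0.0442, 0.1168]
eef_rot: [0.707, -0.028, -0.706, -0.028]
contact_force: [-6.0, 2.0, 37.3]
opening: 0.008
```

play_rows:
  targets:
    - [[0,0,0],[0,0,-0.05],255]
    - [[0,0,0],[0,0,0],255]

```text
clock: 3.65
tool_pos: [0.5005, -0.0442, 0.1167]
eef_rot: [0.708, -0.028, -0.705, -0.028]
contact_force: [-9.6, 3.6, 56.5]
opening: 0.004
```

Flap 4 is firm: 56 N with no give. Next is flap 3.

play_rows:
  targets:
    - [[0,0,0],[0,0,0.4],255]
    - [[0,0,0],[0.06,0.7,0],255]
    - [[0,0,0],[0.05,0.7,0],255]
    - [[0,0,0],[0.05,0.6,0],255]
    - [[0,0,0],[0,0,0],255]

```text
clock: 4.15
tool_pos: [0.5072, 0.0398, 0.1275]
eef_rot: [0.707, -0.025, -0.707, -0.027]
contact_force: [0.6, -0.7, 0.1]
opening: 0.003
```

play_rows:
  targets:
    - [[0,0,0],[0,0,-0.1],255]
    - [[0,0,0],[0,0,-0.1],255]
    - [[0,0,0],[0,0,-0.1],255]
    - [[0,0,0],[0,0,0],255]

```text
clock: 4.55
tool_pos: [0.5065, 0.0337, 0.1169]
eef_rot: [-0.706, 0.029, 0.707, 0.029]
contact_force: [-3.1, -0.4, 17.4]
opening: 0.002
```

Flap 3 is firm too: 17 N at the surface height, where a free flap gives at about 1 N. Next is flap 2.

play_rows:
  targets:
    - [[0,0,0],[0,0,0.3],255]
    - [[0,0,0],[0.06,0.7,0],255]
    - [[0,0,0],[0.06,0.7,0],255]
    - [[0,0,0],[0.06,0.7,0],255]
    - [[0,0,0],[0,0,0],255]

```text
clock: 5.05
tool_pos: [0.5144, 0.1237, 0.1276]
eef_rot: [0.707, -0.025, -0.706, -0.027]
contact_force: [-0.1, 0.0, 0.3]
opening: 0.004
```

play_rows:
  targets:
    - [[0,0,0],[0,0,-0.1],255]
    - [[0,0,0],[0,0,-0.1],255]
    - [[0,0,0],[0,0,-0.1],255]
    - [[0,0,0],[0,0,0],255]

```text
clock: 5.45
tool_pos: [0.5135, 0.1179, 0.1151]
eef_rot: [-0.706, 0.029, 0.707, 0.028]
contact_force: [0.3, -0.9, 0.9]
opening: 0.003
```

Flap 2 gives at about 1 N, so it's probably the free one. I'll push on in small steps.

play_rows:
  targets:
    - [[0,0,0],[0,0,-0.1],255]
    - [[0,0,0],[0,0,-0.1],255]
    - [[0,0,0],[0,0,0],255]

```text
clock: 5.75
tool_pos: [0.5141, 0.1194, 0.1072]
eef_rot: [-0.706, 0.028, 0.707, 0.028]
contact_force: [-0.6, 0.6, -0.3]
opening: 0.004
```

play_rows:
  targets:
    - [[0,0,0],[0,0,-0.15],255]
    - [[0,0,0],[0,0,-0.15],255]
    - [[0,0,0],[0,0,-0.15],255]
    - [[0,0,0],[0,0,0],255]

```text
clock: 6.15
tool_pos: [0.5142, 0.1195, 0.0888]
eef_rot: [-0.706, 0.028, 0.707, 0.028]
contact_force: [-0.7, 0.4, 1.2]
opening: 0.007
```

```bash
python3 -c "
from h import *
show()
d=r.snapshot('top');cv2.imwrite('pics/t2.png',cv2.resize(d['color'][120:320,180:440,::-1],None,fx=2.5,fy=2.5))
d=r.snapshot('scene');cv2.imwrite('pics/s2.png',cv2.resize(d['color'][100:300,180:440,::-1],None,fx=2.5,fy=2.5))"
```

```text
t 6.15 pos [0.5142 0.1195 0.0888] F [-0.73  0.36  1.16] open 0.01
axes [[-0.0, -0.079, -0.997], [-0.0, -0.997, 0.079], [-1.0, 0.0, 0.0]]
```

View pics/s2.png

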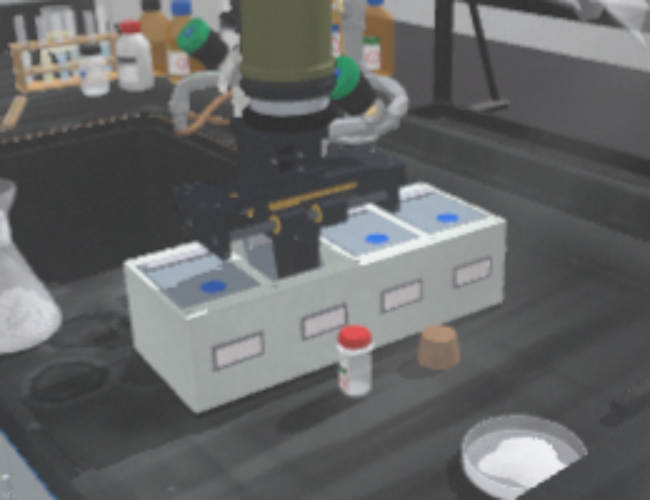

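View pics/t2.png

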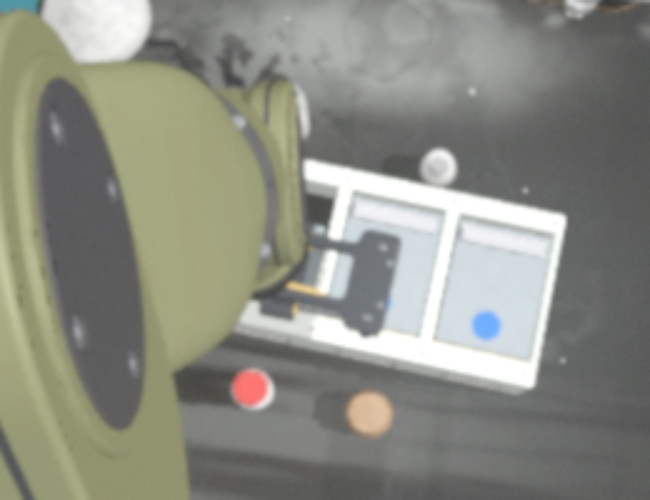

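Flap 2 is tilting into the box, with the fingertips 28 mm down and the other flaps flush. The vial and bung haven't moved. I'll push further and watch the force.

play_rows:
  targets:
    - [[0,0,0],[0,0,-0.12],255]
    - [[0,0,0],[0,0,-0.12],255]
    - [[0,0,0],[0,0,0],255]

```text
clock: 6.55
tool_pos: [0.5114, 0.1196, 0.0798]
eef_rot: [-0.705, 0.028, 0.708, 0.028]
contact_force: [-5.0, 0.0, 3.2]
opening: 0.005
```

At 37 mm the flap pushes sideways on the fingers, which fits the geometry for a flap at or near its open stop. I'll withdraw straight up and look.

play_rows:
  targets:
    - [[0,0,0],[-0.08,0,0.3],255]
    - [[0,0,0],[0,0,0.6],255]
    - [[0,0,0],[0,0,1],255]
    - [[0,0,0],[0,0,1],255]
    - [[0,0,0],[0,0,1],255]

```text
clock: 7.05
tool_pos: [0.5111, 0.1193, 0.2386]
eef_rot: [0.707, -0.028, -0.706, -0.028]
contact_force: [1.7, -0.3, -0.1]
opening: 0.003
```

play_rows:
  targets:
    - [[0,0,0],[0,-1,0.3],255]
    - [[0,0,0],[-0.2,-1,0],255]
    - [[0,0,0],[-0.2,-1,0],255]
    - [[0,0,0],[-0.2,-1,0],255]
    - [[0,0,0],[-0.2,-1,0],255]

```text
clock: 7.55
tool_pos: [0.4788, -0.0823, 0.2492]
eef_rot: [0.707, -0.028, -0.706, -0.028]
contact_force: [0.4, -0.5, 0.5]
opening: 0.006
```

play_rows:
  targets:
    - [[0,0,0],[-0.2,-1,0],255]
    - [[0,0,0],[-0.2,-1,0],255]
    - [[0,0,0],[-0.2,-1,0],255]
    - [[0,0,0],[0,0,0],255]
    - [[0,0,0],[0,0,0],255]

```text
clock: 8.05
tool_pos: [0.4547, -0.2016, 0.2488]
eef_rot: [0.707, -0.029, -0.706, -0.029]
contact_force: [0.9, 0.9, -0.7]
opening: 0.008
```

```bash
python3 -c "
from h import *
show()
d=r.snapshot('top');cv2.imwrite('pics/t3.png',cv2.resize(d['color'][120:320,180:440,::-1],None,fx=2.5,fy=2.5))
for c,st in blobs(d['color'],(0,120,100),(6,255,255)): print('red',c.round(1))
for c,st in blobs(d['color'],(105,110,80),(125,255,255),30): print('blue',c.round(1))
print('bung',[c for c,st in blobs(d['color'],(4,60,60),(20,200,255),40) if 300<c[0]<350 and c[1]>260])
d=r.snapshot('scene');cv2.imwrite('pics/s3.png',cv2.resize(d['color'][100:300,180:440,::-1],None,fx=2.5,fy=2.5))"
```

```text
t 8.05 pos [ 0.4547 -0.2016  0.2488] F [ 0.86  0.89 -0.7 ] open 0.01
axes [[0.001, -0.082, -0.997], [-0.001, -0.997, 0.082], [-1.0, 0.001, -0.002]]
red [279.5 274.7]
blue [243.4 220.8]
blue [289.2 231.1]
blue [330.3 240.1]
blue [374.1 249.5]
bung [array([327.33840304, 285.25095057])]
```

View pics/s3.png

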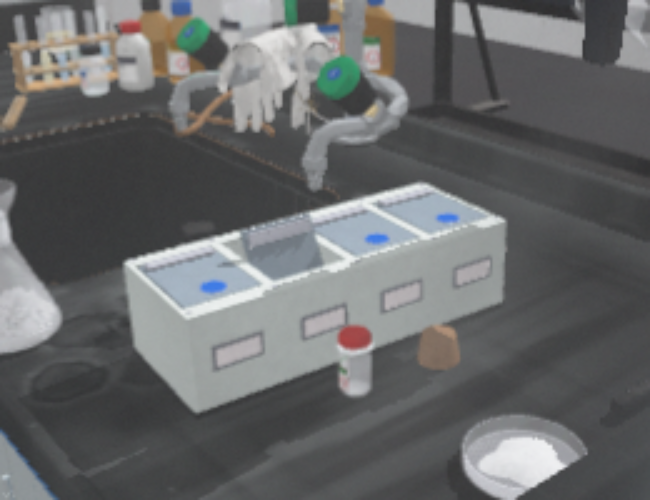

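View pics/t3.png

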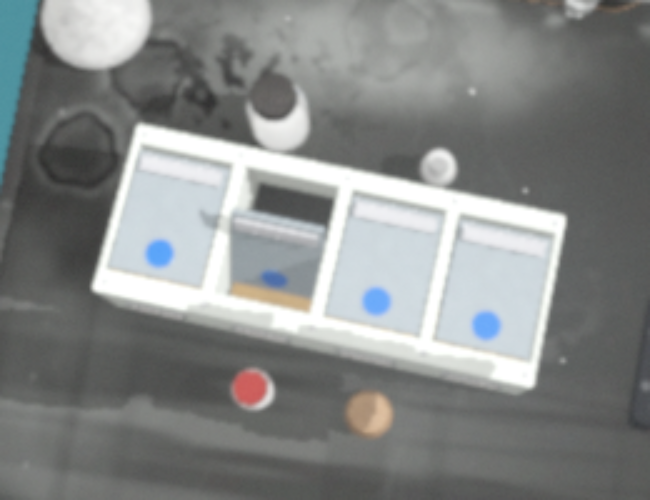

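Flap 2 stands open with nothing touching it, the other dots are unchanged, and the vial and bung haven't moved. I'll check its angle from the pixel position of its dot, and check the bottle and stopper.

```bash
python3 -c "
from h import *
p0=np.array([.5138,.1179,.092]); xb=np.array([.9966,-.083,0]); h=p0+.036*xb-np.array([0,0,.0165])
d=r.snapshot('top');T=np.linalg.inv(d['cam_to_world'])
K=np.array([[d['fx'],0,d['cx']],[0,d['fy'],d['cy']],[0,0,1]])
def pr(p):
    c=T[:3,:3]@p+T[:3,3]; return cv2.projectPoints(np.array([[c[0],-c[1],-c[2]]]),np.zeros(3),np.zeros(3),K,np.array(d['dist']))[0].ravel().round(1)
for t in (0,.4,.6,.8,.95,1.05,1.13):
    f=lambda a,b:h+xb*(a*np.cos(t)-b*np.sin(t))+np.array([0,0,b*np.cos(t)+a*np.sin(t)])
    print(t,'dot',pr(f(-.036,.0165)),'backedge',pr(f(.046,.0165)))
g=cv2.cvtColor(d['color'],cv2.COLOR_RGB2GRAY)
o=cv2.imread('pics/top0.png',0)
for n,(x,y) in dict(bottle=(290,163),stopper=(355,187)).items():
    t=o[y-20:y+20,x-20:x+20]; m=cv2.matchTemplate(g[y-35:y+35,x-35:x+35],t,cv2.TM_CCOEFF_NORMED); print(n,np.array(cv2.minMaxLoc(m)[3])-15,m.max())
show()
"
```

```text
0 dot [286.6 230.5] backedge [296.9 188.3]
0.4 dot [286.9 233.7] backedge [295.  191.2]
0.6 dot [287.3 234. ] backedge [293.8 194.1]
0.8 dot [287.9 233.6] backedge [292.6 197.9]
0.95 dot [288.5 232.7] backedge [291.6 201.3]
1.05 dot [288.9 231.9] backedge [290.9 203.6]
1.13 dot [289.2 231.1] backedge [290.4 205.6]
bottle [0 0] 0.9996745
stopper [0 0] 0.99979347
t 8.2 pos [ 0.4555 -0.199   0.2484] F [ 1.15  0.24 -1.09] open 0.0
axes [[0.001, -0.076, -0.997], [0.0, -0.997, 0.076], [-1.0, -0.001, -0.001]]
```

The dot is at (289.2, 231.1), exactly where it should be at 1.13 rad, and the bottle and stopper haven't moved. I'm handing the job in.

```bash
python3 -c "
from plant import r
print(r.finish_job())"
```

```text
the job is handed in; nothing more can be done
None
```

Flap 2 was the one with room. I pushed it down until it tipped over, it now stays open by itself, and I handed the job in at about 8.2 s.

- **Finding the flap:** With the jaws shut, I pressed the dots of flaps 4, 3 and 2 in turn. Flap 4 was firm at 56 N and flap 3 at 17 N. Flap 2 gave at about 1 N, so I pushed it 37 mm down and withdrew. I didn't press flap 1, as flap 2 had already rocked.
- **Final checks:** Flap 2's dot was at pixel (289.2, 231.1), exactly where it should be at 1.13 rad (fully open). The dots of the other three flaps were within 0.1 pixel of where they started.
- **Small things:** The vial, bung, bottle and stopper hadn't moved in the top view.
- **Arm:** It finished in free air at about z = 0.25 m, beside the box, with only sensor noise in the force reading.

No check failed or disagreed. The highest force I read was about 57 N at the wrist, from pressing the fingertips on flap 4 (limit 120 N).

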